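# Roll the vial caddy into its docking bay until the catch holds it

## Task

Push the small wheeled caddy forward by its bar until all four castors trail straight, then steer it, wheels on the bench and carton of vials aboard, nose first between the rails of the docking bay. Press it gently home until the catch at the end has snapped over its nose and holds it against the sprung buffer, then let go. The stop with the catch can be clamped anywhere along the bay, so feel for it and never ram it; leave the other things alone.

Things in the scene. Friction and masses are not known exactly. Their poses are not given: they have to be found in the camera images.
- caddy: low bare aluminium caddy on four swivel castors. Origin on the bench under the middle of the deck, +x forward (to the nose), +y its left, +z up. Deck 134 (x) x 136 (y) mm, 28 to 38 mm above the bench, with a 7 mm lip all round. About 1.15 kg with its carton (varies by a fifth); rolls at 1 to 2 N.
- push_bar (a point): middle of the caddy's push bar: round steel bar, 10 mm diameter, along the caddy's y, straight for 112 mm, at x = -95, z = +72 mm in the caddy's frame; axes as the caddy's. Free all round (28 mm of air to the carton, over 25 mm to the deck below); it can be pushed from behind or pinched from above.
- nose (a point): front end of the caddy's steel tongue, at x = +107, z = +33 mm in the caddy's frame; axes as the caddy's. The tongue is 16 mm wide and 28 to 38 mm above the bench; 9 mm behind this end a round bead (radius 5 mm) on each flank makes it 24 mm wide.
- vial_carton: brown carton of vials, 123 x 126 x 42 mm, standing loose inside the lip of the caddy's deck; origin under its middle, normally at x = y = 0, z = 38 mm in the caddy's frame
- dock: docking bay of bare aluminium, fixed. Origin on the bench in the middle of its mouth, +x leads straight in (as the caddy's +x must point), +z up. Two side rails 42 mm high, inner faces at y = +-71 mm (3 mm of play each side of the deck), from x = 0 to 304 mm; flared lips 40 mm long before the mouth open to y = +-90 mm. Caddy and bay must never press with more than 25 N (all contacts added up).
- bay_end (a point): middle of the bay's end wall, top inner edge, x = 292, z = 42 mm in the bay's frame. Before it sits a grey stop carriage with a black clamp knob, carrying two sprung steel catch balls that face each other 18 mm apart and, 13 mm behind them, the sprung buffer. It is clamped anywhere with the balls between x = 165 and 225 mm: NOT measured, to be felt or seen.
- buffer (a joint): travel of the sprung buffer, m: 0 free, 0.0065 solid end; 1 N per mm. The beads meet the balls when the caddy's origin is 105 mm short of them; squeezing in takes some 8 N, which falls off as they snap past; only then the nose reaches the buffer. Held by the catch the origin is 90 mm short of the balls, buffer in 3 to 4 mm; 3 mm on it is solid.
- castor_fl (a joint): swivel angle of the front left castor (wheel 22 mm diameter, trail 12 mm; vertical axis at x = +56, y = +42 mm in the caddy's frame). 0 = trailing straight: the wheel behind its swivel axis, towards the caddy's -x, as when it rolls forward; positive counterclockwise from above. Swings to trail within about 60 mm of rolling one way.
- castor_fr (a joint): swivel angle of the front right castor (wheel 22 mm diameter, trail 12 mm; vertical axis at x = +56, y = -42 mm in the caddy's frame). 0 = trailing straight: the wheel behind its swivel axis, towards the caddy's -x, as when it rolls forward; positive counterclockwise from above. Swings to trail within about 60 mm of rolling one way.
- castor_rl (a joint): swivel angle of the rear left castor (wheel 22 mm diameter, trail 12 mm; vertical axis at x = -56, y = +42 mm in the caddy's frame). 0 = trailing straight: the wheel behind its swivel axis, towards the caddy's -x, as when it rolls forward; positive counterclockwise from above. Swings to trail within about 60 mm of rolling one way.
- castor_rr (a joint): swivel angle of the rear right castor (wheel 22 mm diameter, trail 12 mm; vertical axis at x = -56, y = -42 mm in the caddy's frame). 0 = trailing straight: the wheel behind its swivel axis, towards the caddy's -x, as when it rolls forward; positive counterclockwise from above. Swings to trail within about 60 mm of rolling one way.
- beaker_small: bystander: small clear plastic beaker, 60 x 63 x 80 mm, origin under its middle; leave alone
- timer: bystander: white lab timer lying flat, 66 x 66 x 19 mm, origin under its middle; leave alone
- tape_roll: bystander: roll of tape lying flat, 76 mm across, 19 mm high, origin under its middle; leave alone

How it is judged (in metres and radians):
On the way, in this order (a step that is already met when the one before it is completed fails the run):
1. the caddy has been pushed along until all four castors trail straight (within 0.4 rad) (value of joint castor_fl between -0.4 and 0.4 rad and value of joint castor_fr between -0.4 and 0.4 rad and value of joint castor_rl between -0.4 and 0.4 rad and value of joint castor_rr between -0.4 and 0.4 rad and distance of caddy from where it was at the start of the episode above 0.04 m), for 0.1 s.
2. the caddy has been steered into the bay, its deck 95 mm in between the rails and in line with them (y of caddy in the frame of dock between -0.01 and 0.01 m and x of caddy in the frame of dock above 0.028 m and angle between the x axis of caddy and the x axis of dock, either way round below 0.1 rad), for 0.05 s.
At the end, for the whole second after the job is handed in: the caddy stands still in the bay on its wheels, nose first, in line with the rails (0.1 rad, 10 mm), held by the catch so that the buffer stays pressed in by 1.5 to 5.5 mm with the robot off it; the vial carton stands upright in the deck's lip (value of joint buffer between 0.0015 and 0.0055 m and y of caddy in the frame of dock between -0.01 and 0.01 m and x of caddy in the frame of dock above 0.06 m and angle between the x axis of caddy and the x axis of dock, either way round below 0.1 rad and height (world z) of caddy below 0.005 m and angle between caddy's own z axis and vertical below 0.05 rad and linear speed of caddy below 0.01 m/s and distance between vial_carton and caddy below 0.046 m and angle between vial_carton's own z axis and vertical below 0.08 rad); the robot touches nothing.
It fails at once if caddy rammed against the bay: more than 25 N between them (contact force between caddy and dock above 25 N).
It fails at once if caddy lifted off the bench (height (world z) of caddy above 0.015 m).
It fails at once if caddy tipped (angle between caddy's own z axis and vertical above 0.2 rad).
It fails at once if vial carton off the deck (distance between vial_carton and caddy above 0.06 m).
It fails at once if a bystander (beaker, timer, tape roll) moved by more than 20 mm (distance of any of beaker_small, timer, tape_roll from where it was at the start of the episode above 0.02 m).
It also fails if it takes over 72 s, if anything falls off the work surface, if the arm or the gripper's body presses on something with over 40 N, if the wrist force passes 120 N, or if a joint passes its speed limit or range.

## Robot

A 6-joint arm with a two-finger parallel gripper is mounted at the origin on a cart in front of the work surface, level with it; the furniture and walls round the work are solid. World frame = base frame: x ahead of the robot, y to its left, z up, the work surface at z = 0. Lengths are in m, angles in degrees, forces in N, time in s.
With the tool pointing down it reaches from about 0.35 to 0.875 m from the base axis. Payload 4.2 kg.
Tool frame: the origin (TCP) lies at the very end of the fingers, on their centre line; the grasp point (between the pads) lies 19 mm behind it; z points along the fingers, y is the line along which they close (so a half turn about z gives the same grasp; the last joint's range is limited). The gripper opens to 87 mm and grips with 3 to 60 N. Pads are 19 mm wide; open, the fingers measure 117 mm over their backs; the gripper's body (75 mm by 190 mm) begins 51 mm behind the grasp point.
Start: joints at [-50.558, 22.042, 0.453, 0, -68.411, -14.817], TCP at [0.26, -0.568, 0.223] pointing down, gripper open.
Joint ranges: [-179.83, 179.83], [-69.29, 118.12], [-61.27, 80.66], [-181.25, 117.63], [-171.15, -9.14], [-177.46, 177.46]. Speed limits (degrees/s): [159.86, 159.86, 180, 180, 180, 180].

## Interface

Orientations are given as a 3x3 rotation matrix whose columns are the frame's x, y, z axes.
In Python, from station import sense, optics, r gives the robot as it stands. The module is installed in compiled form; this text tells all that it offers.
- The arm moves only by the shell command python3 -m pendant 'ROWS' [OPENING]. ROWS is JSON, a list that holds one entry, the list of rows, each a list of 4 numbers: the shift along the tool's x, y, z normalised to -1 to 1, where 1 is 100 mm, then the turn about the tool's z normalised to -1 to 1, where 1 is 2 rad. A call has 1 to 8 rows; each row is the pose to reach, as a shift and turn from the pose commanded when the call began, along the tool's axes at that moment; what a row does not reach only later rows make up. A row lasts 1/10 s, in which the tool goes at most 50 mm and 8.59 degrees, less where a joint would pass 70% of its speed; a pose out of reach is approached as far as the arm can. A call with a number of a shift or a turn outside -1 to 1 is refused whole. A call with a gripper value outside its range is refused whole. OPENING is the closure, from 0 (fully open) to 1 (shut), set as the call begins (- or left out, the last holds). The fingers move at their own pace and stop on an object; the grip force is fixed at half the most. Time passes only in rows, so rows that repeat a pose let the fingers close. It gives the time, the measured TCP pose, the force, the opening and the grip force at its end, in the units of the state.
- sense(): the state, without advancing time (a new reading comes with each control period).
- optics.capture(name): name is "scene" or "top" or "wrist"; returns the picture (420x560x3 uint8, red, green, blue); there is no depth.
- optics.get_calibration(name): a dict with "camera_matrix" (3x3 intrinsics, pixels), "camera_from_world" (4x4, takes a point from world to camera coordinates). Camera axes: x right, y down, z forward; pixel columns grow to the right and rows downward; lengths in m; the calibration is good to about 2 mm. The wrist camera is an equidistant fisheye: a pixel r from the principal point sees the ray r / f radians off the axis. A picture is of the moment at which its call begins: read the wrist's pose just before it. get_calibration takes no time and is no camera call; for the wrist camera it gives the pose at the moment of the call.
- r.finish_job(): hands the job in; it is judged then, once.
The state is a dict: "time_s": time; "joints": joint angles; "joint_velocities": joint speeds; "effort": joint torques, N m; "tcp_pos": TCP position; "ee_rot": TCP orientation; "wrist_force": force on the tool from outside, world axes, zero at the start; "moment": the same for the moment, N m; "gripper_width": opening from 0.0 (shut) to 1.0 (fully open); "gripper_force": force on a finger pad.
Only numpy, scipy, OpenCV 4.12 (cv2) and the standard library are available. Lean on these libraries where they do the work, as an engineer would, in place of code of your own. Each camera call takes 0.05 s, during which the arm holds its last target. There are 200 camera calls.

## Working session

There is one attempt and no reset: what is moved stays moved. The work goes in short steps, Python scripts to look and compute and a shell command to move; the robot and the scene stay as the last step left them, time stands still between calls to the robot, and variables do not carry over. Pictures are saved under pics/ and viewed, at most 10 in all, crops included, and the job is handed in when it is done.

```bash
mkdir -p pics; python3 - <<'E'
from station import sense, optics
import cv2, numpy as np
for n in ["top","scene"]:
    im=optics.capture(n); cv2.imwrite(f"pics/{n}0.png",im[:,:,::-1])
    c=optics.get_calibration(n); print(n,np.round(c["camera_matrix"],1).tolist(),np.round(c["camera_from_world"],3).tolist())
s=sense(); print(s["time_s"],s["tcp_pos"],np.round(s["ee_rot"],3).tolist(),s["wrist_force"])
E
```

```text
top [[431.9, 0.0, 282.4], [0.0, 431.9, 207.7], [0.0, 0.0, 1.0]] [[0.004, -1.0, 0.012, -0.113], [-0.99, -0.006, -0.143, 0.524], [0.143, -0.011, -0.99, 1.418], [0.0, 0.0, 0.0, 1.0]]
scene [[502.6, 0.0, 285.8], [0.0, 502.6, 199.6], [0.0, 0.0, 1.0]] [[0.804, -0.594, 0.02, -0.487], [-0.298, -0.433, -0.851, 0.186], [0.514, 0.678, -0.525, 1.566], [0.0, 0.0, 0.0, 1.0]]
0.1 [ 0.2602418  -0.56767584  0.22159611] [[-0.909, -0.417, -0.001], [-0.417, 0.909, 0.002], [0.0, 0.002, -1.0]] [-0.11941014 -0.17222329 -0.79462107]
```

View pics/top0.png

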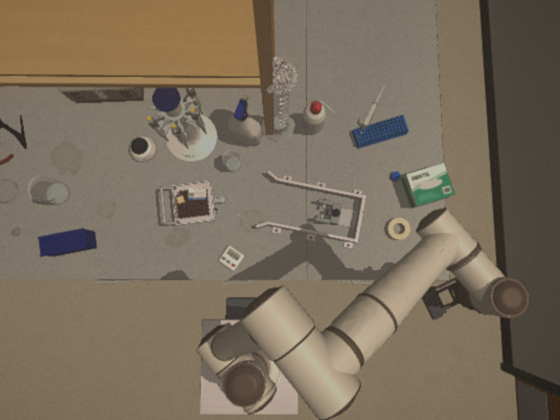

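View pics/scene0.png

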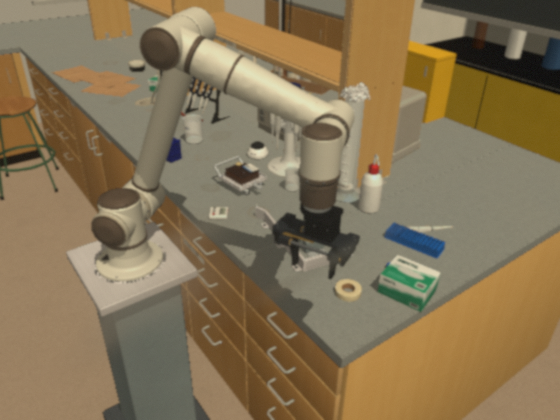

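The top view shows the caddy at about (193,203) with its nose to the right. The bay's mouth is at about (268,203), with its end at (360,220). The timer is at (231,257), the tape at (399,229) and the beaker at (232,160). I'll enlarge that area.

```bash
python3 - <<'E'
import cv2
im=cv2.imread("pics/top0.png")[150:270,145:385]
a=cv2.resize(im[20:90,5:85],None,fx=7,fy=7,interpolation=cv2.INTER_CUBIC)
b=cv2.resize(im[10:105,105:230],None,fx=6,fy=6,interpolation=cv2.INTER_CUBIC)
cv2.imwrite("pics/a.png",a);cv2.imwrite("pics/b.png",b)
E
```

```text
(no output)
```

View pics/a.png

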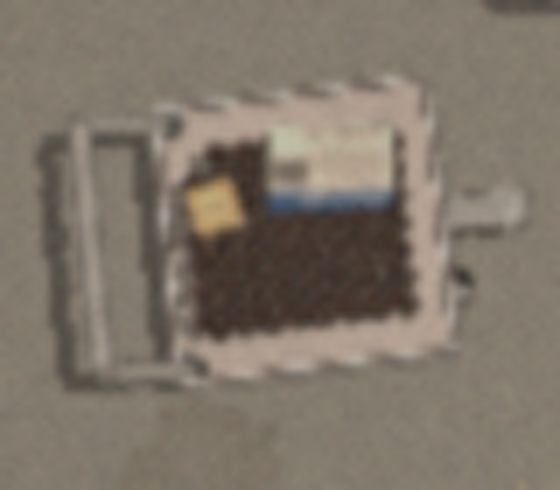

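View pics/b.png

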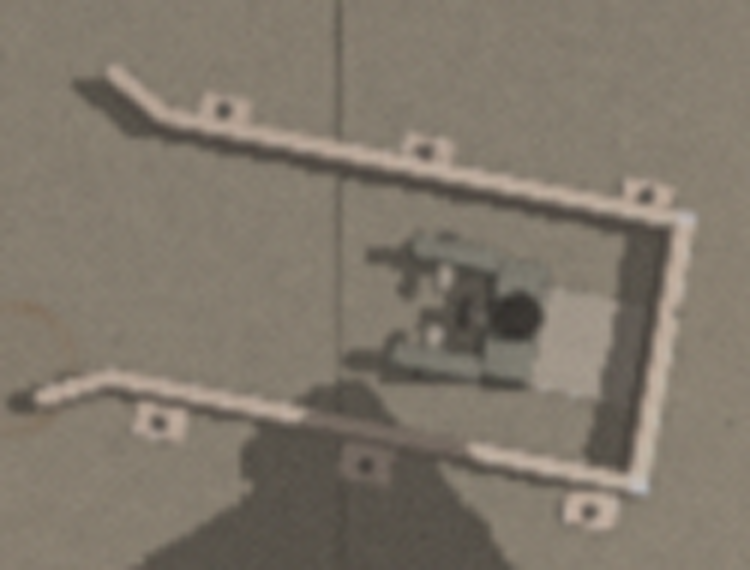

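```bash
cat > h.py <<'E'
import numpy as np
from station import optics
def px2w(name,uv,z):
    c=optics.get_calibration(name);K=c["camera_matrix"];T=c["camera_from_world"]
    R=T[:3,:3];o=-R.T@T[:3,3];d=R.T@np.linalg.inv(K)@np.array([*uv,1.])
    return o+d*(z-o[2])/d[2]
def w2px(name,p):
    c=optics.get_calibration(name);q=c["camera_from_world"]@np.array([*p,1.]);q=c["camera_matrix"]@q[:3];return q[:2]/q[2]
A=lambda x,y:((x+.5)/7+149.5,(y+.5)/7+169.5)
B=lambda x,y:((x+.5)/6+249.5,(y+.5)/6+159.5)
E
python3 - <<'E'
from h import *
P=lambda f,x,y,z:px2w("top",f(x,y),z)
sh=lambda n,v:print(n,np.round(v,4))
bl,br=P(A,80,125,.077),P(A,102,372,.077);sh("bar",[bl,br]);print(np.linalg.norm(bl-br));sh("barmid",(bl+br)/2)
cs=[P(A,*p,.045) for p in[(155,110),(410,80),(455,348),(180,375)]];sh("deck",cs)
print([round(np.linalg.norm(cs[i]-cs[i-1]),4) for i in range(4)])
c=np.mean(cs,0);n=P(A,522,205,.038);sh("c",c);sh("nose",n)
d=n-(bl+br)/2;ang=lambda d:np.degrees(np.arctan2(d[1],d[0]))
print("cad ang",ang(d),ang(br-bl)+90,np.hypot(*d[:2]),"(202)", ang(cs[1]-cs[0]),ang(cs[2]-cs[3]))
u0,u1,l0,l1=[P(B,*p,.042) for p in[(165,122),(680,217),(110,380),(637,487)]]
print("dock ang",ang(u1-u0),ang(l1-l0),np.linalg.norm(u0-l0),np.linalg.norm(u1-l1),np.linalg.norm(u1-u0),np.linalg.norm(l1-l0))
m=(u0+l0)/2;e=(u1+l1)/2;sh("mouth",m);sh("end",e);print(ang(e-m),np.linalg.norm(e-m))
sh("balls",[P(B,445,275,.035),P(B,432,328,.035)])
sh("endinner",(P(B,668,225,.042)+P(B,630,480,.042))/2)
from station import optics
import sys
T=optics.get_calibration("wrist");print(T)
E
```

```text
bar [[0.5838 0.2904 0.077 ]
 [0.4671 0.275  0.077 ]]
0.11769722058624828
barmid [0.5255 0.2827 0.077 ]
deck [[0.5975 0.2635 0.045 ]
 [0.613  0.1414 0.045 ]
 [0.483  0.1162 0.045 ]
 [0.4693 0.2464 0.045 ]]
[np.float64(0.1293), np.float64(0.1231), np.float64(0.1325), np.float64(0.1309)]
c [0.5407 0.1919 0.045 ]
nose [0.5534 0.0869 0.038 ]
cad ang -81.88164696903195 -82.4934853918817 0.1978251805563064 (202) -82.7450464038107 -84.01088855814555
dock ang -100.27072384389184 -101.21308631862183 0.1498285416217235 0.154710921581993 0.2954137002002972 0.2988004538231633
mouth [ 0.5455 -0.0766  0.042 ]
end [ 0.4902 -0.3685  0.042 ]
-100.74459066308796 0.29709703091959516
balls [[ 0.5335 -0.2499  0.035 ]
 [ 0.5033 -0.2423  0.035 ]]
endinner [ 0.4898 -0.3631  0.042 ]
{'camera_matrix': array([[325.1922621 ,   0.        , 277.26024563],
       [  0.        , 325.1922621 , 207.62245157],
       [  0.        ,   0.        ,   1.        ]]), 'camera_from_world': array([[-0.41749005,  0.90867737,  0.00273861,  0.62428887],
       [ 0.87537101,  0.40137531,  0.26948738, -0.03307363],
       [ 0.24377787,  0.1149056 , -0.96300003,  0.39116917],
       [ 0.        ,  0.        ,  0.        ,  1.        ]])}
```

```bash
python3 -m pendant '[[[-0.85,0.95,0,0],[-0.85,0.95,0,0],[-0.85,0.95,0,0]]]' 0.7 
python3 -m pendant '[[[-0.85,0.95,0,0],[-0.85,0.95,0,0],[-0.85,0.95,0,0]]]' | tail -5
python3 -m pendant '[[[-0.85,0.95,0,0],[-0.85,0.95,0,0],[-0.85,0.95,0,0]]]' | tail -5
python3 -m pendant '[[[-0.85,0.95,0,0],[-0.85,0.95,0,0],[-0.85,0.95,0,0]]]' >/dev/null
python3 -m pendant '[[[-0.85,0.95,0,0],[-0.85,0.95,0,0],[-0.85,0.95,0,0]]]'>/dev/null
python3 -m pendant '[[[-0.85,0.95,0,0],[-0.85,0.95,0,0],[-0.85,0.95,0,0]]]'>/dev/null
python3 -m pendant '[[[-0.86,0.93,0,0.15],[-0.86,0.93,0,0.15],[-0.86,0.93,0,0.15],[-0.86,0.93,0,0.15],[-0.86,0.93,0,0.15]]]'
python3 - <<'E'
from h import *
from station import sense
import cv2
s=sense();c=optics.get_calibration("wrist");im=optics.capture("wrist");cv2.imwrite("pics/w1.png",im[:,:,::-1])
np.savez("w1.npz",T=c["camera_from_world"],K=c["camera_matrix"]);print(s["tcp_pos"],np.round(s["ee_rot"],4).tolist(),s["wrist_force"],s["gripper_width"],s["joints"])
E
```

```text
time_s: 0.4
tcp_pos: [0.298, -0.4435, 0.222]
ee_rot: [[-0.909, -0.417, -0.001], [-0.417, 0.909, 0.002], [0.0, 0.002, -1.0]]
wrist_force: [1.1, 0.1, 0.6]
gripper_width: 0.808
gripper_force: 0.0
tcp_pos: [0.3357, -0.3218, 0.2223]
ee_rot: [[-0.908, -0.418, -0.0], [-0.418, 0.908, 0.001], [-0.0, 0.001, -1.0]]
wrist_force: [0.1, -0.9, 0.5]
gripper_width: 0.541
gripper_force: 0.0
tcp_pos: [0.3735, -0.2002, 0.2225]
ee_rot: [[-0.908, -0.419, 0.0], [-0.419, 0.908, 0.001], [-0.0, 0.0, -1.0]]
wrist_force: [0.5, -0.8, 0.5]
gripper_width: 0.325
gripper_force: 0.0
time_s: 2.4
tcp_pos: [0.5254, 0.283, 0.2215]
ee_rot: [[-0.991, -0.13, -0.002], [-0.13, 0.991, -0.001], [0.002, -0.001, -1.0]]
wrist_force: [-1.3, 0.1, -0.3]
gripper_width: 0.302
gripper_force: 0.0
[0.52543603 0.28295106 0.22147667] [[-0.9915, -0.1302, -0.0019], [-0.1302, 0.9915, -0.0014], [0.002, -0.0011, -1.0]] [-1.30554375  0.12632793 -0.30599821] 0.30161827498489635 [ 4.38253142e+01  1.94094573e+01 -3.67903276e+00 -1.86365937e-02
 -6.70439458e+01 -1.26336647e+02]
```

View pics/w1.png

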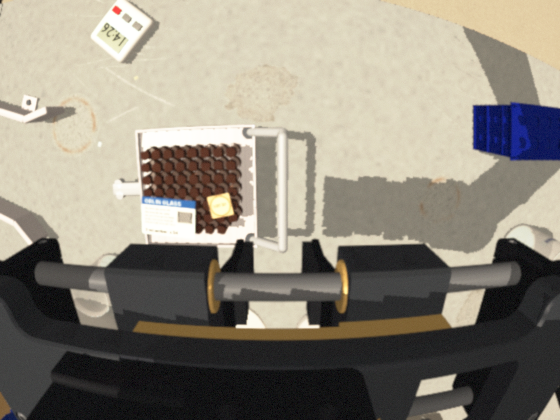

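The wrist image shows the bar running from (281,130) to (282,248), almost parallel to the pads and close to midway between the fingers. I'll compute its position.

```bash
cat >> h.py <<'E'
def wr(uv,z,K,T):
    f=K[0,0];v=(np.array(uv)-K[:2,2])/f;th=np.hypot(*v);d=np.array([*(v/th*np.sin(th)),np.cos(th)])
    R=T[:3,:3];o=-R.T@T[:3,3];d=R.T@d;return o+d*(z-o[2])/d[2]
E
python3 - <<'E'
from h import *
w=np.load("w1.npz");g=lambda u,v,z:wr((u,v),z,w["K"],w["T"])
a,b=g(281,130,.075),g(283,247,.075);print(a,b,np.linalg.norm(a-b),(a+b)/2,np.degrees(np.arctan2(*(a-b)[1::-1])))
n=g(116,188,.036);print("nose",n)
d=n-(a+b)/2;print(np.degrees(np.arctan2(d[1],d[0])),np.hypot(*d[:2]))
E
```

```text
[0.46288358 0.27795224 0.075     ] [0.57931732 0.29575157 0.075     ] 0.11778638697243597 [0.52110045 0.2868519  0.075     ] -171.30842928403982
nose [0.55043854 0.09218998 0.036     ]
-81.42928371543128 0.19686032646947535
```

```bash
python3 -m pendant '[[[0.01,0.025,0.8,0],[0.01,0.025,0.8,0],[0.01,0.025,0.8,0]]]' 0.7 >/dev/null
python3 -m pendant '[[[0,0,0.4,0],[0,0,0.87,0],[0,0,0.87,0],[0,0,0.87,0]]]'
python3 -m pendant '[[[0,0,0,0],[0,0,0,0],[0,0,0,0],[0,0,0,0],[0,0,0,0]]]' 1
python3 - <<'E'
from station import sense,optics
import cv2
s=sense();print(s["wrist_force"],s["moment"],s["gripper_width"])
im=optics.capture("wrist");cv2.imwrite("pics/w2.png",im[:,:,::-1])
E
```

```text
time_s: 3.15
tcp_pos: [0.5258, 0.2852, 0.0575]
ee_rot: [[-0.992, -0.13, 0.002], [-0.13, 0.992, 0.0], [-0.002, -0.0, -1.0]]
wrist_force: [0.8, -0.0, -0.1]
gripper_width: 0.303
gripper_force: 0.0
time_s: 3.65
tcp_pos: [0.526, 0.2865, 0.0577]
ee_rot: [[-0.991, -0.13, 0.004], [-0.13, 0.991, 0.003], [-0.004, 0.002, -1.0]]
wrist_force: [-0.7, 0.6, 6.6]
gripper_width: 0.101
gripper_force: 30.0
[-0.71832081  0.59130953  6.64157586] [ 0.28851655  0.23501906 -0.02450696] 0.10115241363968774
```

View pics/w2.png

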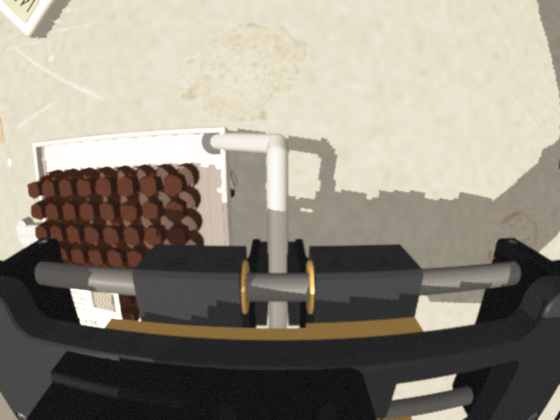

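```bash
python3 -m pendant '[[[0,-0.06,-0.01,0],[0,-0.15,-0.01,0],[0,-0.25,-0.01,0],[0,-0.35,-0.01,0],[0,-0.45,-0.01,0],[0,-0.55,-0.01,0],[0,-0.63,-0.01,0],[0,-0.7,-0.01,0]]]'
python3 -m pendant '[[[0,-0.03,0,0],[0,-0.03,0,0],[0,-0.03,0,0]]]'
python3 - <<'E'
from h import *
from station import sense
import cv2
s=sense();print(s["tcp_pos"],s["ee_rot"][:,1],s["wrist_force"],s["moment"])
im=optics.capture("top");cv2.imwrite("pics/t2.png",cv2.resize(im[165:255,150:275],None,fx=6,fy=6,interpolation=cv2.INTER_CUBIC)[:,:,::-1])
E
```

```text
time_s: 4.5
tcp_pos: [0.5342, 0.2155, 0.0578]
ee_rot: [[-0.992, -0.129, 0.001], [-0.129, 0.992, 0.001], [-0.002, 0.001, -1.0]]
wrist_force: [-2.2, 2.9, 7.3]
gripper_width: 0.105
gripper_force: 30.0
time_s: 4.8
tcp_pos: [0.5344, 0.2117, 0.0577]
ee_rot: [[-0.992, -0.129, 0.001], [-0.129, 0.992, -0.001], [-0.0, -0.001, -1.0]]
wrist_force: [-0.6, -0.7, 8.2]
gripper_width: 0.102
gripper_force: 30.0
[0.53443613 0.21166651 0.0577393 ] [-1.29337230e-01  9.91600271e-01 -8.85575810e-04] [-0.60090977 -0.65375739  8.24144881] [-0.08353321  0.12729845  0.01633337]
```

View pics/t2.png

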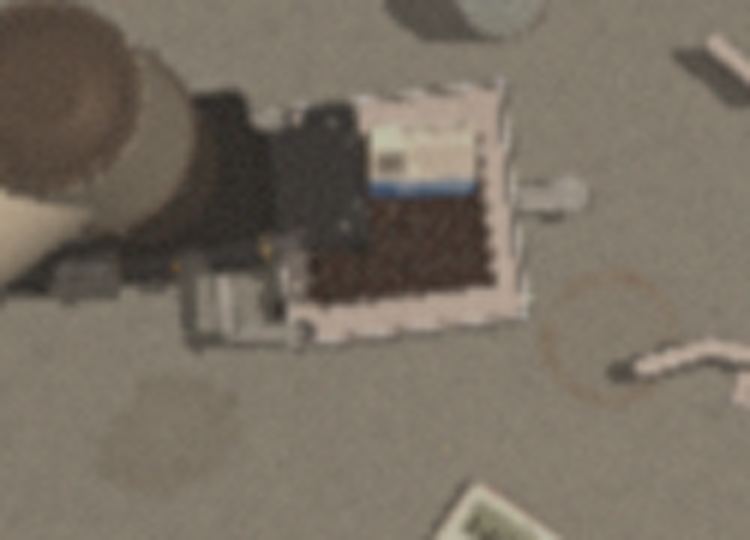

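The caddy has moved forward with the grip intact. Its front corners are at crop pixels (500,90) and (527,312), and the nose is at (588,195). I'll work out its pose in the dock frame.

```bash
cat >> h.py <<'E'
TH=np.radians(-100.7);DX=np.array([np.cos(TH),np.sin(TH)]);DY=np.array([-DX[1],DX[0]]);M=np.array([.544,-.076])
def dk(p):
    q=np.array(p)[:2]-M;return np.array([q@DX,q@DY])*1e3
def wd(x,y): return M+(x*DX+y*DY)/1e3
E
python3 - <<'E'
from h import *
from station import sense
C=lambda x,y,z:px2w("top",((x+.5)/6+149.5,(y+.5)/6+164.5),z)
a,b,n=C(500,90,.045),C(527,312,.045),C(588,195,.038);f=(a+b)/2;t=sense()
R=t["ee_rot"];h=-R[:2,1];h/=np.hypot(*h);l=np.array([-h[1],h[0]])
print("heading",np.degrees(np.arctan2(h[1],h[0])),np.degrees(np.arctan2(*(a-b)[1::-1]))-90,np.linalg.norm(a-b))
tc=t["tcp_pos"][:2]
for nm,p,off in(("front",f,67),("nose",n,107)): 
    o=p[:2]-h*off/1e3; print(nm,"origin",o,dk(o),"lateral rel tool mm",(o-tc)@l*1e3,"ahead",(o-tc)@h*1e3)
print(dk(tc))
E
```

```text
heading -82.57276418623121 -82.03662606766403 0.12720216521012417
front origin [0.54682778 0.11554611] [-188.74068643  -32.78510429] lateral rel tool mm -0.1301941684705779 ahead 96.86657051496636
nose origin [0.54612428 0.11400365] [-187.09442053  -33.18999098] lateral rel tool mm -1.0271852838824869 ahead 98.3051571755455
[-280.84007686  -62.79929622]
```

```bash
python3 -m pendant '[[[-0.03,-0.1,0,0.01],[-0.07,-0.21,0,0.025],[-0.11,-0.32,0,0.043],[-0.15,-0.44,0,0.062],[-0.175,-0.57,0,0.078],[-0.19,-0.7,0,0.094],[-0.205,-0.83,0,0.11],[-0.22,-0.96,0,0.123]]]'
cat > st.py <<'E'
from h import *
from station import sense
t=sense();R=t["ee_rot"];h=-R[:2,1];h/=np.hypot(*h);H=np.degrees(np.arctan2(h[1],h[0]));l=np.array([-h[1],h[0]])
o=t["tcp_pos"][:2]+.096*h;F=t["wrist_force"]
print("t %.2f"%t["time_s"],"hd",round(H+100.7,2),"tcp dock",dk(t["tcp_pos"]).round(1),"org",dk(o).round(1),"F fwd/left/up",round(F[:2]@h,1),round(F[:2]@l,1),round(F[2],1),"Mz",round(t["moment"][2],2),"z",round(t["tcp_pos"][2],4),"gw",round(t["gripper_width"],3))
E
python3 st.py
```

```text
time_s: 5.65
tcp_pos: [0.5701, 0.1206, 0.0579]
ee_rot: [[-0.993, 0.116, 0.004], [0.116, 0.993, 0.002], [-0.004, 0.002, -1.0]]
wrist_force: [1.9, 4.7, 5.3]
gripper_width: 0.101
gripper_force: 30.0
t 5.65 hd 4.03 tcp dock [-198.   -10.8] org [-102.2   -4.1] F fwd/left/up -4.9 1.3 5.3 Mz 0.04 z 0.0579 gw 0.101
```

```bash
python3 -m pendant '[[[-0.02,-0.07,0,0.012],[-0.05,-0.14,0,0.025],[-0.07,-0.2,0,0.035],[-0.08,-0.24,0,0.035],[-0.08,-0.24,0,0.035]]]' >/dev/null
python3 st.py; python3 - <<'E'
from h import *
import cv2
im=optics.capture("top");cv2.imwrite("pics/t3.png",cv2.resize(im[160:255,225:375],None,fx=5,fy=5,interpolation=cv2.INTER_CUBIC)[:,:,::-1])
E
```

```text
t 6.15 hd 0.05 tcp dock [-173.5   -1.1] org [-77.5  -1. ] F fwd/left/up 1.0 1.1 5.2 Mz 0.1 z 0.0579 gw 0.104
```

View pics/t3.png

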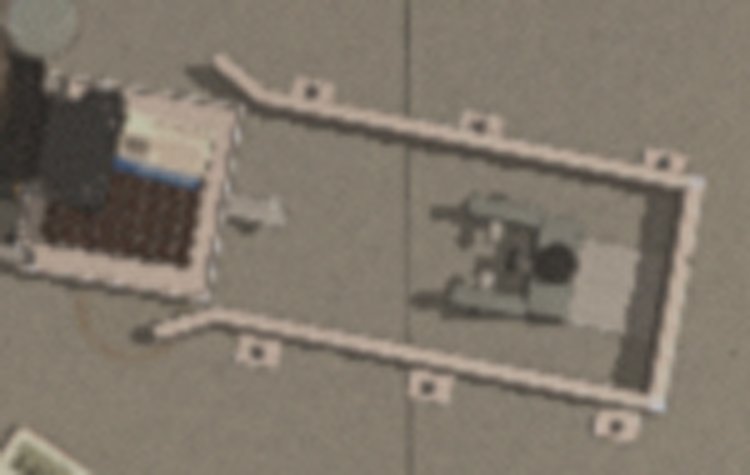

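The caddy's front corners are at crop pixels (240,107) and (207,298). The upper rail runs (262,100)–(695,182), the lower rail (212,317)–(655,405), and the balls are at (497,230) and (487,275).

```bash
python3 - <<'E'
from h import *
C=lambda x,y,z:dk(px2w("top",((x+.5)/5+224.5,(y+.5)/5+159.5),z))
for n,p in dict(fl=(240,107,.045),fr=(207,298,.045),nose=(284,212,.038),u0=(262,100,.042),u1=(695,182,.042),l0=(212,317,.042),l1=(655,405,.042),b1=(497,230,.033),b2=(487,275,.033)).items(): print(n,C(*p).round(1))
E
```

```text
fl [-12.8  69.3]
fr [ -9.3 -62.6]
nose [30.   5.5]
u0 [ 0.8 77.6]
u1 [299.1  78.3]
l0 [ -3.7 -74.1]
l1 [297.5 -75.6]
b1 [174.   21.8]
b2 [172.7  -9.7]
```

```bash
python3 -m pendant '[[[0,-0.04,0,0.005],[0,-0.08,0,0.01],[0,-0.12,0,0.01],[0,-0.16,0,0.01],[0,-0.2,0,0.01]]]' >/dev/null; python3 st.py
python3 -m pendant '[[[0,-0.05,0,0],[0,-0.1,0,0],[0,-0.15,0,0],[0,-0.2,0,0]]]' >/dev/null; python3 st.py
```

```text
t 6.70 hd -1.03 tcp dock [-155.1   -0.6] org [-59.1  -2.4] F fwd/left/up -4.0 3.8 5.1 Mz 0.25 z 0.0579 gw 0.103
t 7.10 hd -1.03 tcp dock [-135.2   -0.7] org [-39.2  -2.4] F fwd/left/up -4.3 3.8 4.4 Mz 0.25 z 0.058 gw 0.104
```

```bash
python3 -m pendant '[[[-0.01,-0.02,0,-0.005],[-0.02,-0.04,0,-0.01],[-0.02,-0.08,0,-0.01]]]' >/dev/null; python3 st.py
python3 -m pendant '[[[0,-0.05,0,0],[0,-0.1,0,0],[0,-0.15,0,0]]]' >/dev/null; python3 st.py
```

```text
t 7.40 hd 0.07 tcp dock [-126.5   -0. ] org [-30.5   0.1] F fwd/left/up -3.7 2.1 7.5 Mz 0.08 z 0.0578 gw 0.105
t 7.70 hd 0.06 tcp dock [-111.3    0. ] org [-15.3   0.1] F fwd/left/up -3.5 2.7 7.0 Mz 0.07 z 0.0578 gw 0.1
```

```bash
python3 -m pendant '[[[-0.005,-0.05,0,0],[-0.01,-0.1,0,0],[-0.01,-0.15,0,0],[-0.01,-0.2,0,0]]]' >/dev/null; python3 st.py
python3 -m pendant '[[[0,-0.05,0,0],[0,-0.1,0,0],[0,-0.15,0,0],[0,-0.2,0,0],[0,-0.25,0,0]]]' >/dev/null; python3 st.py
python3 -m pendant '[[[0,-0.04,0,0],[0,-0.08,0,0],[0,-0.1,0,0],[0,-0.1,0,0]]]' >/dev/null; python3 st.py
```

```text
t 8.10 hd 0.04 tcp dock [-91.    0.6] org [5.  0.7] F fwd/left/up -3.0 0.7 8.6 Mz 0.01 z 0.0578 gw 0.104
t 8.60 hd 0.04 tcp dock [-66.    0.7] org [30.   0.8] F fwd/left/up -3.6 2.0 7.9 Mz 0.04 z 0.0578 gw 0.105
t 9.00 hd 0.03 tcp dock [-55.4   0.4] org [40.6  0.5] F fwd/left/up -0.8 1.8 8.2 Mz 0.01 z 0.0578 gw 0.105
```

```bash
python3 -m pendant '[[[-0.005,-0.02,0,0],[-0.01,-0.04,0,0],[-0.01,-0.06,0,0],[-0.01,-0.08,0,0],[-0.01,-0.1,0,0]]]' >/dev/null; python3 st.py
python3 -m pendant '[[[0,-0.01,0,0],[0,-0.02,0,0],[0,-0.03,0,0],[0,-0.04,0,0]]]' >/dev/null; python3 st.py
python3 -m pendant '[[[0,-0.01,0,0],[0,-0.02,0,0],[0,-0.03,0,0],[0,-0.04,0,0]]]' >/dev/null; python3 st.py
python3 -m pendant '[[[0,-0.01,0,0],[0,-0.02,0,0],[0,-0.03,0,0]]]' >/dev/null; python3 st.py
```

```text
t 9.50 hd 0.03 tcp dock [-45.8   1.2] org [50.2  1.2] F fwd/left/up -2.3 0.7 8.3 Mz -0.03 z 0.0578 gw 0.101
t 9.90 hd 0.02 tcp dock [-41.7   1.2] org [54.3  1.2] F fwd/left/up -1.2 0.6 8.6 Mz -0.03 z 0.0577 gw 0.099
t 10.30 hd 0.02 tcp dock [-37.7   1.2] org [58.3  1.2] F fwd/left/up -2.2 0.9 8.4 Mz -0.01 z 0.0577 gw 0.096
t 10.60 hd 0.02 tcp dock [-34.8   1.2] org [61.2  1.3] F fwd/left/up -1.5 1.1 8.7 Mz -0.04 z 0.0577 gw 0.104
```

```bash
python3 -m pendant '[[[0,-0.01,0,0],[0,-0.02,0,0],[0,-0.02,0,0]]]' >/dev/null; python3 st.py
python3 -m pendant '[[[0,-0.01,0,0],[0,-0.02,0,0],[0,-0.02,0,0]]]' >/dev/null; python3 st.py
python3 -m pendant '[[[0,-0.01,0,0],[0,-0.02,0,0],[0,-0.02,0,0]]]' >/dev/null; python3 st.py
python3 -m pendant '[[[0,-0.01,0,0],[0,-0.01,0,0]]]' >/dev/null; python3 st.py
python3 -m pendant '[[[0,-0.01,0,0],[0,-0.01,0,0]]]' >/dev/null; python3 st.py
```

```text
t 10.90 hd 0.02 tcp dock [-32.6   1.2] org [63.4  1.3] F fwd/left/up -0.8 0.5 8.2 Mz -0.01 z 0.0577 gw 0.104
t 11.20 hd 0.02 tcp dock [-30.7   1.2] org [65.3  1.3] F fwd/left/up -1.5 0.6 8.3 Mz -0.03 z 0.0577 gw 0.1
t 11.50 hd 0.02 tcp dock [-30.2   1.7] org [65.8  1.7] F fwd/left/up -6.7 0.2 8.1 Mz -0.05 z 0.0578 gw 0.102
t 11.70 hd 0.03 tcp dock [-29.7   1.9] org [66.3  2. ] F fwd/left/up -8.1 0.6 9.1 Mz -0.02 z 0.0579 gw 0.103
t 11.90 hd 0.04 tcp dock [-28.6   1.9] org [67.4  2. ] F fwd/left/up -7.9 -0.3 7.9 Mz -0.03 z 0.0579 gw 0.102
```

```bash
for i in 1; do :; done
python3 -m pendant '[[[0,-0.01,0,0],[0,-0.02,0,0],[0,-0.02,0,0]]]' >/dev/null; python3 st.py
python3 -m pendant '[[[0,-0.01,0,0],[0,-0.02,0,0],[0,-0.02,0,0]]]' >/dev/null; python3 st.py
python3 -m pendant '[[[0,-0.01,0,0],[0,-0.02,0,0],[0,-0.02,0,0]]]' >/dev/null; python3 st.py
```

```text
t 12.20 hd 0.04 tcp dock [-25.9   1.7] org [70.1  1.8] F fwd/left/up -5.2 1.1 8.5 Mz -0.06 z 0.0578 gw 0.103
t 12.50 hd 0.04 tcp dock [-23.2   1.5] org [72.8  1.6] F fwd/left/up -3.2 1.3 8.3 Mz -0.04 z 0.0578 gw 0.102
t 12.80 hd 0.04 tcp dock [-20.6   1.3] org [75.4  1.4] F fwd/left/up -0.8 1.5 8.0 Mz 0.0 z 0.0577 gw 0.099
```

```bash
python3 -m pendant '[[[0,-0.01,0,0],[0,-0.01,0,0]]]' >/dev/null; python3 st.py
python3 -m pendant '[[[0,-0.01,0,0],[0,-0.01,0,0]]]' >/dev/null; python3 st.py
python3 -m pendant '[[[0,-0.01,0,0],[0,-0.02,0,0],[0,-0.02,0,0]]]' >/dev/null; python3 st.py
python3 -m pendant '[[[0,-0.01,0,0],[0,-0.01,0,0]]]' >/dev/null; python3 st.py
```

```text
t 13.00 hd 0.04 tcp dock [-19.3   1.2] org [76.7  1.3] F fwd/left/up 0.8 1.9 8.2 Mz -0.05 z 0.0577 gw 0.1
t 13.20 hd 0.03 tcp dock [-18.2   1.2] org [77.8  1.2] F fwd/left/up 1.0 1.1 7.7 Mz -0.01 z 0.0578 gw 0.104
t 13.50 hd 0.02 tcp dock [-16.5   1.2] org [79.5  1.3] F fwd/left/up -0.3 1.0 8.2 Mz -0.01 z 0.0578 gw 0.104
t 13.70 hd 0.02 tcp dock [-16.    1.4] org [80.   1.4] F fwd/left/up -3.1 0.2 8.8 Mz -0.05 z 0.0578 gw 0.102
```

```bash
python3 -m pendant '[[[0,0.005,0,0],[0,0.005,0,0],[0,0.005,0,0]]]' >/dev/null; python3 st.py
python3 -m pendant '[[[0,0,0,0],[0,0,0,0],[0,0,0,0],[0,0,0,0],[0,0,0,0]]]' 0.7 >/dev/null; python3 st.py
python3 -m pendant '[[[0,0,-0.15,0],[0,0,-0.35,0],[0,0,-0.6,0],[0,0,-1,0],[0,0,-1,0]]]' >/dev/null; python3 st.py
python3 -m pendant '[[[0,0.5,-0.5,0],[0,1,-0.5,0],[0,1,-0.5,0],[0,1,-0.5,0]]]' >/dev/null;python3 st.py
python3 - <<'E'
from h import *
import cv2
im=optics.capture("top");cv2.imwrite("pics/t4.png",cv2.resize(im[160:255,225:375],None,fx=5,fy=5,interpolation=cv2.INTER_CUBIC)[:,:,::-1])
E
```

```text
t 14.00 hd 0.03 tcp dock [-16.1   1.3] org [79.9  1.3] F fwd/left/up -0.9 1.8 7.9 Mz -0.04 z 0.0577 gw 0.098
t 14.50 hd 0.02 tcp dock [-16.4  -0. ] org [79.6  0. ] F fwd/left/up 0.4 0.1 0.4 Mz 0.02 z 0.056 gw 0.294
t 15.00 hd 0.11 tcp dock [-17.4   4. ] org [78.6  4.2] F fwd/left/up 0.8 0.3 0.2 Mz 0.0 z 0.162 gw 0.301
t 15.40 hd 0.21 tcp dock [-118.8    0.5] org [-22.8   0.8] F fwd/left/up 1.2 0.8 -0.5 Mz -0.01 z 0.2065 gw 0.302
```

View pics/t4.png

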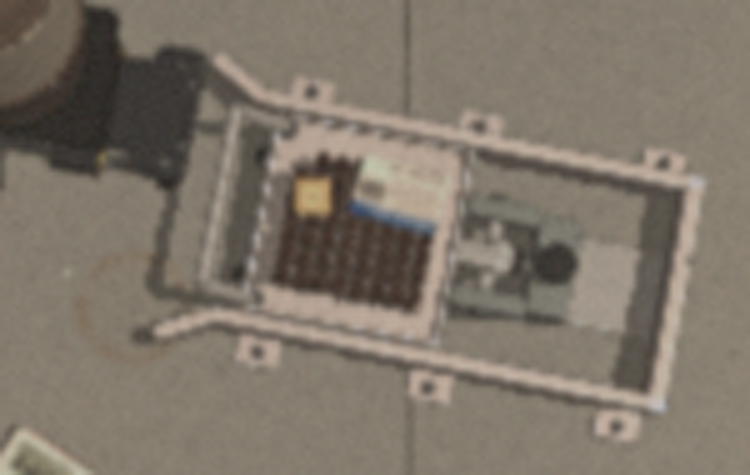

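The caddy sits straight between the rails. Its tongue at about (510,258) is past the balls at x≈492, the carton is aboard and the robot is clear. The force rose to about 8 N, fell off as the beads snapped past, then settled 14 mm beyond first contact, as expected for a latched catch.

```bash
python3 -c "
from station import r
print(r.finish_job())"
```

```text
the job is handed in; nothing more can be done
None
```

I pushed the caddy into the bay and pressed it home until the catch snapped over its nose against the sprung buffer, then let go and handed the job in at about 15.5 s; the hand-in gave no verdict, but the forces felt and the last picture (carton aboard, gripper clear) fit a latched caddy.

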